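# Set the cartridge dry-keeper, seal it and take off the dust cover

## Task

Set the dry-keeper by pressing its keys fully down one at a time, blue, then white, then red; then pick up the nested pair of lids together by the black knob and lower them gently onto the white jar until the inner seal lid sits fully home in its mouth, and let go of the knob. Now take the brass dust cover by its collar and lift it alone, leaving the seal lid seated and undisturbed. Finish while still holding the dust cover in the gripper, steady and level above the jar and wholly clear of the knob; never part the two lids before the seal lid is home, and leave the record weight, orange adapter, tumbler and cartridge dish alone.

Things in the scene. Friction and masses are not known exactly. Their poses are not given: they have to be found in the camera images.
- keeper: Fixed dry-keeper: grey plinth 180 x 170 x 20 mm (local x from -110 to +70 mm) with a black key strip on the -x side and a white ceramic jar (76 mm outside diameter) on its +x side, two cartridges inside. Origin: on the shelf, under the plinth, 20 mm from the jar axis along -x. z up, x from keys to jar. It stands left or right, yaw up to 0.45 rad
- keeper_mouth (a point): Centre of the jar's mouth, at rim height, 70 mm above the shelf. Mouth diameter 68 mm, jar wall 4 mm, free depth 45 mm. Axes as the keeper's
- key_blue (a joint): Travel of the blue key in m: 0 up, 0.006 fully down; springs back when let go; the spring pushes with about 5 N at full travel. It counts as pressed beyond 0.0042 with the other keys up (below 0.002)
- key_white (a joint): Travel of the white key in m: 0 up, 0.006 fully down; springs back when let go; the spring pushes with about 5 N at full travel. It counts as pressed beyond 0.0042 with the other keys up (below 0.002)
- key_red (a joint): Travel of the red key in m: 0 up, 0.006 fully down; springs back when let go; the spring pushes with about 5 N at full travel. It counts as pressed beyond 0.0042 with the other keys up (below 0.002)
- key_blue_top (a point): Centre of the top face of the blue round key (28 mm across), which moves straight down when pressed. The three keys stand in a row 50 mm apart on the strip, 95 mm from the jar axis, in any order
- key_white_top (a point): Centre of the top face of the white round key (28 mm across), which moves straight down when pressed. The three keys stand in a row 50 mm apart on the strip, 95 mm from the jar axis, in any order
- key_red_top (a point): Centre of the top face of the red round key (28 mm across), which moves straight down when pressed. The three keys stand in a row 50 mm apart on the strip, 95 mm from the jar axis, in any order
- seal_lid: Inner lid, loose, 0.2 kg: rubber plug 62 mm across, 10 mm deep, lower edge chamfered; steel flange 74 mm across from 10 to 14 mm; upright black knob (cylinder 20 mm across) from 14 to 66 mm. Origin: centre of the plug's underside, z up. Fully home, the flange rests on the jar's rim, so the origin is 10 mm below keeper_mouth. Starts on the mat with the dust cover nested on it
- seal_knob (a point): Centre of the knob's flat top, 66 mm above the seal lid's origin. The topmost 29 mm of the knob stand free above the dust cover's collar when nested
- dust_cover: Outer lid, loose brass ring cover, 0.14 kg: 90 mm across, skirt from 0 to 3 mm, flat plate 3 to 8 mm, upright round collar (36 mm outside, 28 mm inside) 8 to 26 mm. Origin: centre of its lower edge, z up. Nested, its plate rests on the seal lid's flange, origin 11 mm above the seal lid's, the knob through the collar with 4 mm play; the seal lid lifted by the knob carries it along
- cover_collar (a point): Centre of the collar's top edge, 26 mm above the dust cover's origin. The collar stands 18 mm above the plate. The cover is clear of the knob once raised 55 mm from its nested place
- mat: Fixed round cork mat, 120 mm across, 6 mm thick, where the lids start. Origin: on the shelf under its centre
- weight: Bystander: steel record weight, 74 mm across, 45 mm tall. Origin under its centre
- adapter: Bystander: orange plastic 45 adapter ring, 38 mm across, 10 mm tall. Origin under its centre
- tumbler: Bystander: frosted glass tumbler, 72 mm across, 90 mm tall. Origin under its centre
- dish: Bystander: blue ceramic dish, 96 mm across, 18 mm tall, with two spare cartridges. Origin under its centre
Mind the look-alikes: they are no part of the job. Leave any green or turquoise look-alike of the seal_lid alone.

How it is judged (in metres and radians):
On the way, in this order (a step that is already met when the one before it is completed fails the run):
1. the blue key is pressed, the other keys up (value of joint key_blue above 0.0042 m and value of joint each of key_white, key_red below 0.002 m), for 0.04 s.
2. the white key is pressed, the other keys up (value of joint key_white above 0.0042 m and value of joint each of key_blue, key_red below 0.002 m), for 0.04 s.
3. the red key is pressed, the other keys up (value of joint key_red above 0.0042 m and value of joint each of key_blue, key_white below 0.002 m), for 0.04 s.
4. both lids are lifted together, nested, clear of the mat, held by the knob (z of seal_lid in the frame of mat above 0.03 m and z of dust_cover in the frame of seal_lid below 0.015 m and horizontal distance between dust_cover and seal_lid below 0.008 m and contact force between the fingers and seal_lid above 0.5 N), for 0.2 s.
5. the pair is lowered, still held by the knob, until the seal lid is in the jar's mouth within 4 mm of its seat (horizontal distance between seal_lid and keeper_mouth below 0.005 m and z of seal_lid in the frame of keeper_mouth between -0.0125 and -0.006 m and angle between seal_lid's own z axis and vertical below 0.07 rad and z of dust_cover in the frame of seal_lid below 0.015 m and horizontal distance between dust_cover and seal_lid below 0.008 m and contact force between the fingers and seal_lid above 0.5 N), for 0.04 s.
6. the knob is let go, the seal lid home, the dust cover still nested on it (horizontal distance between seal_lid and keeper_mouth below 0.005 m and z of seal_lid in the frame of keeper_mouth between -0.0125 and -0.008 m and angle between seal_lid's own z axis and vertical below 0.07 rad and z of dust_cover in the frame of seal_lid below 0.015 m and horizontal distance between dust_cover and seal_lid below 0.008 m and contact force between the fingers and seal_lid below 0.05 N and linear speed of seal_lid below 0.02 m/s), for 0.1 s.
7. the dust cover alone is lifted, held by the gripper, the seal lid still home (z of dust_cover in the frame of seal_lid above 0.03 m and contact force between the fingers and dust_cover above 0.5 N and horizontal distance between seal_lid and keeper_mouth below 0.005 m and z of seal_lid in the frame of keeper_mouth between -0.0125 and -0.008 m and angle between seal_lid's own z axis and vertical below 0.07 rad), for 0.1 s.
At the end, for the whole second after the job is handed in: Cover held still, tilt < 0.2 rad, within 50 mm of the jar axis, raised >= 55 mm from nested, touching neither seal lid nor keeper; seal lid home (2 mm high, 5 mm sideways, 0.07 rad) and untouched; keys up; no bystander moved 15 mm (horizontal distance between seal_lid and keeper_mouth below 0.005 m and z of seal_lid in the frame of keeper_mouth between -0.0125 and -0.008 m and angle between seal_lid's own z axis and vertical below 0.07 rad and linear speed of seal_lid below 0.02 m/s and z of dust_cover in the frame of seal_lid above 0.066 m and horizontal distance between dust_cover and keeper_mouth below 0.05 m and angle between dust_cover's own z axis and vertical below 0.2 rad and linear speed of dust_cover below 0.03 m/s and contact force between the fingers and dust_cover above 0.5 N and contact force between each of dust_cover, the fingers and seal_lid below 0.05 N and contact force between dust_cover and keeper below 0.05 N and value of joint each of key_blue, key_white, key_red below 0.002 m and distance of each of weight, adapter, tumbler, dish from where it was at the start of the episode below 0.015 m); the arm keeps its last pose, push and grip.
It fails at once if two keys pressed at the same time (value of joint each of key_blue, key_white above 0.003 m or value of joint each of key_blue, key_red above 0.003 m or value of joint each of key_white, key_red above 0.003 m).
It fails at once if the dust cover is parted from the seal lid (more than 8 mm) while the seal lid is not home (within 3 mm in height) (distance between dust_cover and seal_lid above 0.021 m and not (horizontal distance between seal_lid and keeper_mouth below 0.006 m and z of seal_lid in the frame of keeper_mouth between -0.0125 and -0.007 m and angle between seal_lid's own z axis and vertical below 0.07 rad)).
It fails at once if the seal lid is dropped or knocked (faster than 0.35 m/s out of the fingers) (contact force between the fingers and seal_lid below 0.01 N and linear speed of seal_lid above 0.35 m/s).
It fails at once if a bystander is moved more than 15 mm (distance of any of weight, adapter, tumbler, dish from where it was at the start of the episode above 0.015 m).
It also fails if it takes over 61 s, if anything falls off the work surface, if the arm or the gripper's body presses on something with over 40 N, if the wrist force passes 120 N, or if a joint passes its speed limit or range.

## Robot

A 6-joint arm with a two-finger parallel gripper is mounted at the origin on the work surface. World frame = base frame: x ahead of the robot, y to its left, z up, the work surface at z = 0. Lengths are in mm, angles in rad, forces in N, time in s.
With the tool pointing down it reaches from about 350 to 975 mm from the base axis. Payload 7.1 kg.
Tool frame: the origin (TCP) lies between the finger pads; the fingertips stand 19 mm ahead of it and the grasp point (between the pads) is the TCP (ctrl.tcp_to_tips is the distance from the TCP to the fingertips, in mm); z points along the fingers, y is the line along which they close (so a half turn about z gives the same grasp; the last joint's range is limited). The gripper opens to 88 mm and grips with 3 to 60 N. Pads are 20 mm wide; open, the fingers measure 115 mm over their backs; the gripper's body (75 mm by 178 mm) begins 61 mm behind the grasp point.
Start: joints at [1.193, 0.423, 1.63, -0, 1.089, -0.019], TCP at [219.437, 585.194, 241.675] pointing down, gripper open.
Joint ranges: [-3, 3], [-0.9, 2.11], [0.09, 2.58], [-1.31, 4.45], [0.11, 2.69], [-2.54, 2.54]. Speed limits (rad/s): [2.39, 2.39, 3.01, 3.14, 3.14, 3.14].

## Interface

Orientations are given as a rotation vector (axis times angle).
In Python, from workcell import status, optics, ctrl gives the robot as it stands. The module is installed in compiled form; this text tells all that it offers.
- The arm moves only by the shell command python3 -m inch 'ROWS'. ROWS is JSON, a list that holds one entry, the list of rows, each a list of 7 numbers: the shift along the tool's x, y, z in mm, then the turn, a rotation vector about the tool's x, y, z in rad, then the opening in per cent of the stroke, from 0 (shut) to 100 (fully open). A call has 1 to 20 rows; each row is the pose to reach, as a shift and turn from the pose commanded when the call began, along the tool's axes at that moment; what a row does not reach only later rows make up. A row lasts 1/10 s, in which the tool goes at most 50 mm and 8.59 degrees, less where a joint would pass 70% of its speed; a pose out of reach is approached as far as the arm can. A call with a gripper value outside its range is refused whole. The fingers move at their own pace and stop on an object; the grip force is fixed at half the most. Time passes only in rows, so rows that repeat a pose let the fingers close. It gives the time, the measured TCP pose, the force, the opening and the grip force at its end, in the units of the state.
- status.get_obs(): the state, without advancing time (a new reading comes with each control period).
- optics.get_image(name): name is "scene" or "top" or "wrist"; returns a dict with "frame" (384x512x3 uint8, red, green, blue), "fx", "fy", "cx", "cy" (pixels), "rvec" (rotation vector, rad) and "tvec" (3), from world to camera coordinates, as OpenCV has them; the wrist camera has in their place "hand_eye" (4x4, takes a point from camera to tool coordinates, whose origin is the TCP and whose axes are the flange's). Camera axes: x right, y down, z forward; pixel columns grow to the right and rows downward; lengths in mm; the calibration is good to about 2 mm. The wrist camera is an equidistant fisheye: a pixel r from the principal point sees the ray r / f radians off the axis. A picture is of the moment at which its call begins: read the wrist's pose just before it. There is no depth.
- ctrl.close_job(): hands the job in; it is judged then, once.
The state is a dict: "t": time; "qpos": joint angles; "qvel": joint speeds; "joint_torque": joint torques, N m; "ee_pos": TCP position; "orientation": TCP orientation; "ft_force": force on the tool from outside, world axes, zero at the start; "moment": the same for the moment, N m; "width": finger opening in mm; "grasp_force": force on a finger pad.
Only numpy, scipy, OpenCV 4.12 (cv2) and the standard library are available. Lean on these libraries where they do the work, as an engineer would, in place of code of your own. Each camera call takes 0.05 s, during which the arm holds its last target. There are 200 camera calls.

## Working session

There is one attempt and no reset: what is moved stays moved. The work goes in short steps, Python scripts to look and compute and a shell command to move; the robot and the scene stay as the last step left them, time stands still between calls to the robot, and variables do not carry over. Pictures are saved under pics/ and viewed, at most 10 in all, crops included, and the job is handed in when it is done.

```bash
mkdir -p pics; cat > h.py <<'E'
import numpy as np, cv2, json
from scipy.spatial.transform import Rotation as R
from workcell import status, optics, ctrl
def snap(n,f):
    o=status.get_obs(); d=optics.get_image(n); cv2.imwrite(f'pics/{f}.png',d['frame'][:,:,::-1])
    m={k:np.array(v).tolist() for k,v in d.items() if k!='frame'}; m['p']=list(map(float,o['ee_pos'])); m['o']=list(map(float,o['orientation']))
    json.dump(m,open(f'pics/{f}.json','w')); return m
def ray(f,u,v):
    m=json.load(open(f'pics/{f}.json')); x=(u-m['cx'])/m['fx']; y=(v-m['cy'])/m['fy']
    if 'hand_eye' in m:
        r=np.hypot(x,y); d=np.array([x/r*np.sin(r),y/r*np.sin(r),np.cos(r)]) if r>0 else np.array([0,0,1.])
        H=np.array(m['hand_eye']); T=R.from_rotvec(m['o']).as_matrix()
        return T@H[:3,3]+np.array(m['p']), T@H[:3,:3]@d
    Q=R.from_rotvec(np.ravel(m['rvec'])).as_matrix(); d=Q.T@np.array([x,y,1]); return -Q.T@np.ravel(m['tvec']), d/np.linalg.norm(d)
def atz(f,u,v,z):
    c,d=ray(f,u,v); return c+d*(z-c[2])/d[2]
def tri(*obs):
    A=np.zeros((3,3));b=np.zeros(3);rs=[ray(*o) for o in obs]
    for c,d in rs: P=np.eye(3)-np.outer(d,d);A+=P;b+=P@c
    p=np.linalg.solve(A,b); return p,[float(np.linalg.norm((np.eye(3)-np.outer(d,d))@(p-c))) for c,d in rs]
def tool(p):
    o=status.get_obs(); return R.from_rotvec(o['orientation']).inv().apply(np.array(p)-o['ee_pos'])
E
python3 - <<'E'
from h import *
for n in ('scene','top','wrist'): print(snap(n,n+'0'))
a=cv2.imread('pics/scene0.png');b=cv2.imread('pics/top0.png')
o=status.get_obs();print({k:np.round(v,3).tolist() for k,v in o.items()})
E
```

```text
{'fx': 465.29368717888394, 'fy': 465.29368717888394, 'cx': 255.71493607868808, 'cy': 194.17790557457067, 'rvec': [2.055738779036487, 0.9239610039337475, -0.46859035546270206], 'tvec': [-325.8579925746174, -181.80450418816466, 1298.6040292419013], 'p': [219.24421823892544, 584.7194736911355, 240.8964808491099], 'o': [-0.560505143357001, -3.090887260571219, 0.0023802729417733534]}
{'fx': 432.84188191325495, 'fy': 432.84188191325495, 'cx': 252.9044483341517, 'cy': 196.5113437049917, 'rvec': [2.1148616774047877, -2.1381456807003176, 0.13740681416137435], 'tvec': [-1.5580827520392106, 540.258992616453, 922.9401797417829], 'p': [219.25400916617411, 584.7177373589636, 240.92477920505763], 'o': [-0.560586265206614, -3.0908670305569803, 0.0023480006674707595]}
{'fx': 297.3186396354542, 'fy': 297.3186396354542, 'cx': 253.4110861446547, 'cy': 193.16479913123308, 'hand_eye': [[0.0005244158818344607, -0.9683560902328259, -0.24957204870933786, 67.29086774727699], [0.9999998514343877, 0.000544939038415324, -1.3139423055439292e-05, 1.9742877124373504], [0.00014872519257685938, -0.24957200474099175, 0.9683562321430977, -143.19076321867297], [0.0, 0.0, 0.0, 1.0]], 'p': [219.26387756458683, 584.7775695601886, 240.97819361628015], 'o': [-0.5605628006294655, -3.090894268168267, 0.002137895016916314]}
{'t': 0.15, 'qpos': [1.193, 0.424, 1.63, 0.0, 1.089, -0.019], 'qvel': [-0.001, -0.0, -0.001, 0.001, 0.0, -0.001], 'joint_torque': [0.0, -54.498, -27.392, 0.064, 0.021, -0.0], 'ee_pos': [219.29, 584.832, 241.068], 'orientation': [-0.561, -3.091, 0.002], 'ft_force': [-0.308, 0.501, 0.651], 'moment': [0.008, 0.037, 0.019], 'grasp_force': 0.0, 'width': 87.736}
```

View pics/top0.png

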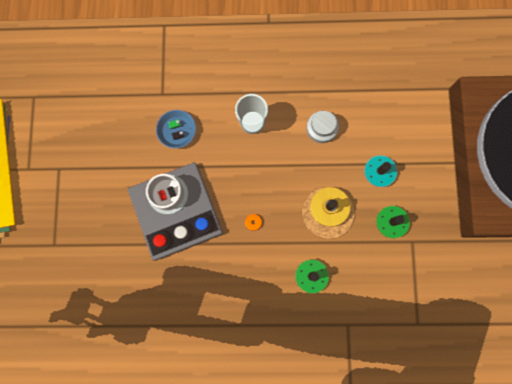

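View pics/scene0.png

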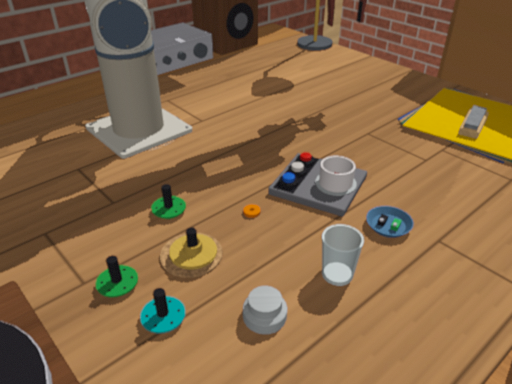

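Pixels in top0: brass nested pair on the cork mat at (330,206). It could be mistaken for the green lids at (313,276) and (393,222) or the turquoise one at (381,171). By the description I choose the brass one on cork. The keys read red (160,240), white (181,232) and blue (202,224), with the jar at (166,193). In scene0 the brass pair is at (192,250), and the keys are blue (289,178), white (297,168), red (306,158).

```bash
python3 - <<'E'
import cv2,numpy as np
a=cv2.imread('pics/scene0.png');b=cv2.imread('pics/top0.png')
c=lambda i,x,y,w,h:cv2.resize(i[y:y+h,x:x+w],(400,300),interpolation=cv2.INTER_CUBIC)
m=np.vstack([np.hstack([c(b,130,160,100,75+0),c(b,290,170,80,60)]),np.hstack([c(a,270,140,100,75),c(a,152,220,80,60)])])
cv2.imwrite('pics/m1.png',m)
from h import *
for n,z,u,v in [('red',26,160,240),('blue',26,202,224),('knob',72,331,205),('jar',70,166,193),('adapter',10,254,222),('dish',10,178,129),('weight',30,323,126),('tumb',0,252,122),('g1',50,313,276),('g2',50,394,220)]: print(n,atz('top0',u,v,z).round())
E
```

```text
red [447. 203.  26.]
blue [482. 108.  26.]
knob [ 515. -176.   72.]
jar [546. 181.  70.]
adapter [486.  -9.  10.]
dish [710. 170.  10.]
weight [ 705. -170.   30.]
tumb [728.  -6.   0.]
g1 [ 365. -135.   50.]
g2 [ 483. -314.   50.]
```

View pics/m1.png

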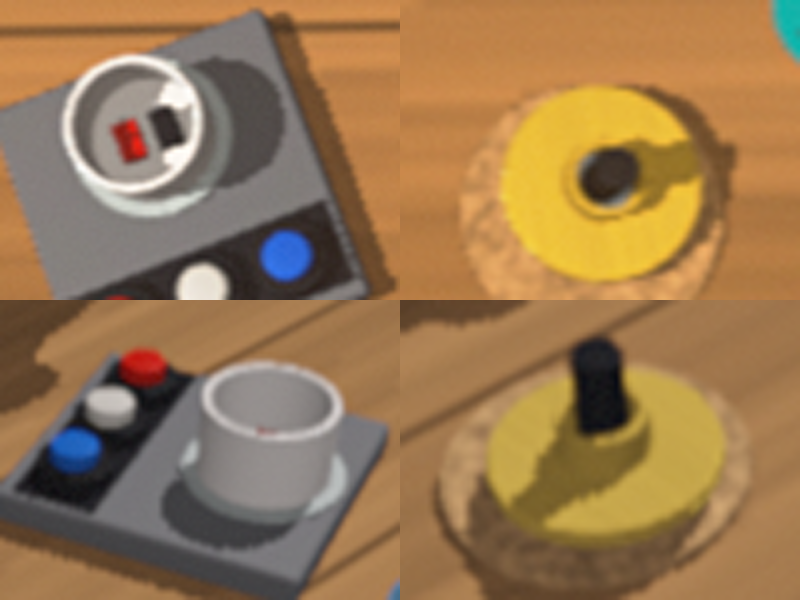

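The montage confirms the brass cover with black knob on cork. Knob top is at top (333,204.5) and scene (191.4,230.4). Mouth centre is at top (163,191.3) and scene (338,166). Keys blue/white/red are at scene (288.8,176.5), (297.5,165.8), (306,155.8).

```bash
python3 - <<'E'
from h import *
P={}
for n,a,b in [('blue',(201.5,224),(288.8,176.5)),('white',(180.3,232),(297.5,165.8)),('red',(160,240),(306,155.8)),('mouth',(163,191.3),(338,166)),('knob',(333,204.5),(191.4,230.4))]:
    p,e=tri(('top0',*a),('scene0',*b)); P[n]=p; print(n,p.round(1),np.round(e,1))
d=P['blue']-P['red']; print(np.linalg.norm(d),np.arctan2(d[1],d[0]))
ax=P['mouth'][:2]-P['white'][:2]; print(np.linalg.norm(ax),np.arctan2(ax[1],ax[0]))
o=status.get_obs(); T=R.from_rotvec(o['orientation']).as_matrix(); print(T.round(3)); print('blue',tool(P['blue']))
c=json.load(open('pics/top0.json'));print(ray('top0',0,0)[0])
E
```

```text
blue [481.  108.4  36.4] [0.6 0.6]
white [463.3 155.1  36.1] [0. 0.]
red [446.4 200.6  36.4] [0.5 0.5]
mouth [551.5 190.1  63.2] [0.5 0.5]
knob [ 516.9 -179.8   67.8] [0.8 0.8]
98.53224349383721 -1.211664087932771
94.85969508874322 0.37708344383838516
[[-0.936  0.351 -0.   ]
 [ 0.351  0.936 -0.001]
 [ 0.    -0.001 -1.   ]]
blue [-412.37274611 -353.9801762   205.03730288]
[388.94448732 -33.79518686 995.63088202]
```

```bash
python3 -m inch '[[[-412,-354,80,0,0,0,0],[-412,-354,80,0,0,0,0],[-412,-354,80,0,0,0,0],[-412,-354,80,0,0,0,0],[-412,-354,80,0,0,0,0],[-412,-354,80,0,0,0,0],[-412,-354,80,0,0,0,0],[-412,-354,80,0,0,0,0],[-412,-354,80,0,0,0,0],[-412,-354,80,0,0,0,0],[-412,-354,80,0,0,0,0],[-412,-354,80,0,0,0,0],[-412,-354,80,0,0,0,0],[-412,-354,80,0,0,0,0],[-412,-354,80,0,0,0,0],[-412,-354,80,0,0,0,0]]]'; python3 - <<'E'
from h import *
snap('wrist','w1')
E
```

```text
t: 1.75
ee_pos: [480.4, 110.3, 161.9]
orientation: [0.557, 3.092, 0.0]
ft_force: [-0.3, -0.1, 0.6]
width: 0.4
grasp_force: 0.0
```

View pics/w1.png

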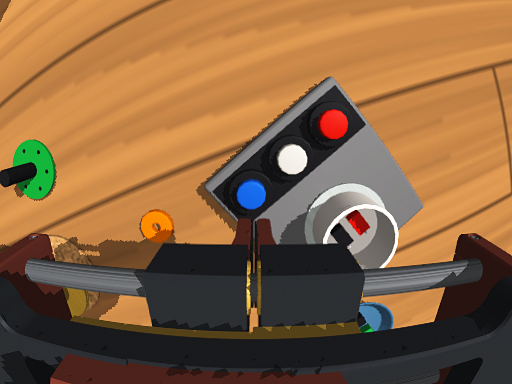

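Wrist view: fingertips above the blue key, with blue centred at (250.5,194), white (292,159) and red (333,124.5). The mouth rim spans about 326–398 × 204–270.

```bash
python3 - <<'E'
from h import *
P=[]
for n,w,t,s in [('blue',(250.5,194),(201.5,224),(288.8,176.5)),('white',(292,159),(180.3,232),(297.5,165.8)),('red',(333,124.5),(160,240),(306,155.8))]:
    p,e=tri(('w1',*w),('top0',*t),('scene0',*s)); print(n,p.round(1),np.round(e,1),atz('w1',*w,36).round(1)); P.append(atz('w1',*w,36))
print('mouth',tri(('w1',362,237),('top0',163,191.3)))
for p in P: print(tool(p).round(1))
E
```

```text
blue [481.7 108.3  37. ] [1.1 1.2 0.1] [482.9 108.6  36. ]
white [464.  155.2  36.6] [1.2 0.7 0.6] [465.1 155.9  36. ]
red [446.7 201.3  36.5] [1.4 1.3 0.2] [447.5 202.6  36. ]
mouth (array([551.60278773, 191.99884973,  61.04261946]), [1.7579569200672, 1.757956920067163])
[ -2.7  -0.7 125.9]
[ 30.5  37.4 125.9]
[ 63.3  75.1 125.9]
```

```bash
python3 -m inch '[[[-2,-1,50,0,0,0,0],[-2,-1,95,0,0,0,0],[-2,-1,100,0,0,0,0],[-2,-1,104,0,0,0,0],[-2,-1,108,0,0,0,0],[-2,-1,108,0,0,0,0],[-2,-1,108,0,0,0,0]]]'
```

```text
t: 2.5
ee_pos: [482.9, 107.7, 55.7]
orientation: [0.56, 3.09, 0.001]
ft_force: [-4.1, -0.8, 5.2]
width: 0.5
grasp_force: 2.3
```

```bash
python3 -m inch '[[[0,0,2,0,0,0,0],[0,0,2,0,0,0,0]]]';python3 -m inch '[[[0,0,2,0,0,0,0],[0,0,2,0,0,0,0]]]'; python3 -m inch '[[[0,0,2,0,0,0,0],[0,0,2,0,0,0,0]]]'
```

```text
t: 2.7
ee_pos: [483.1, 107.8, 55.0]
orientation: [0.56, 3.089, 0.001]
ft_force: [-8.2, -1.0, 22.5]
width: 0.3
grasp_force: 11.4
t: 2.9
ee_pos: [483.2, 107.8, 54.5]
orientation: [0.56, 3.089, 0.002]
ft_force: [-13.5, -1.2, 45.3]
width: 0.3
grasp_force: 22.6
t: 3.1
ee_pos: [483.3, 107.8, 54.1]
orientation: [0.56, 3.088, 0.002]
ft_force: [-18.1, -2.7, 68.6]
width: 0.5
grasp_force: 33.9
```

```bash
python3 -m inch '[[[0,0,-4,0,0,0,0],[0,0,-4,0,0,0,0]]]'; python3 - <<'E'
from h import *
print(ctrl.tcp_to_tips)
snap('scene','s2');snap('top','t2');snap('wrist','w2')
a=cv2.imread('pics/s2.png')[120:220,250:383];b=cv2.imread('pics/w2.png')[100:250,150:350]
cv2.imwrite('pics/m2.png',np.hstack([cv2.resize(x,(400,300),interpolation=2) for x in (a,b)]))
E
```

```text
t: 3.3
ee_pos: [483.8, 107.8, 55.1]
orientation: [0.56, 3.087, 0.003]
ft_force: [-4.6, 0.0, 15.7]
width: 0.1
grasp_force: 8.0
19.0
```

View pics/m2.png

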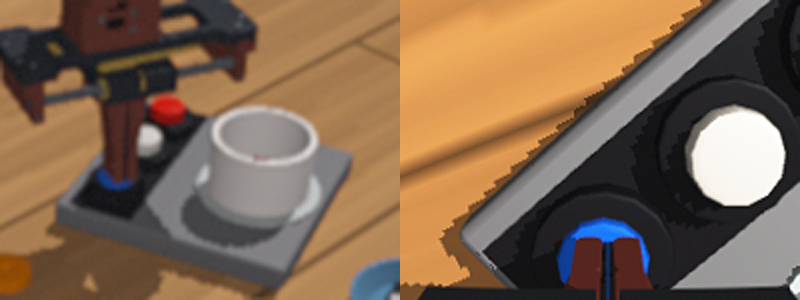

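Fingers sit on the blue key, but the picture doesn't show its travel. The force profile on release will.

```bash
for i in 1 2 3 4 5; do python3 -m inch '[[[0,0,-1.5,0,0,0,0],[0,0,-1.5,0,0,0,0]]]' | egrep 'ee_|ft_'; done
```

```text
ee_pos: [483.7, 107.8, 55.7]
ft_force: [-1.7, 0.6, 4.7]
ee_pos: [483.7, 107.8, 56.1]
ft_force: [-0.9, 1.2, 4.5]
ee_pos: [483.6, 107.8, 56.8]
ft_force: [2.1, 2.0, 3.4]
ee_pos: [483.2, 107.5, 57.9]
ft_force: [2.1, 1.0, 3.0]
ee_pos: [482.4, 107.3, 59.2]
ft_force: [2.6, -0.2, 2.7]
```

Spring-like release confirms that blue was fully pressed; its stop is at TCP ≈ 55.5, so the key tops rest near z = 42. Now white.

```bash
python3 - <<'E'
from h import *
for n,w,t,s in [('blue',(250.5,194),(201.5,224),(288.8,176.5)),('white',(292,159),(180.3,232),(297.5,165.8)),('red',(333,124.5),(160,240),(306,155.8))]:
    p=[atz(f,*q,42) for f,q in (('w1',w),('top0',t),('scene0',s))]; print(n,[x[:2].round(1) for x in p],tool(np.mean(p,0)).round(1))
print('mouth',[atz(f,*q,70).round(1) for f,q in (('w1',(362,237)),('top0',(163,191.3)),('scene0',(338,166)))])
E
```

```text
blue [array([481.5, 109.2]), array([480.1, 107.1]), array([486.8, 103.1])] [-0.7 -0.7 17.2]
white [array([464.1, 155.4]), array([462.9, 154. ]), array([469.4, 148.4])] [31.8 36.5 17.2]
red [array([446.9, 201.1]), array([445.7, 198.8]), array([452.6, 194.3])] [63.7 73.  17.2]
mouth [array([546.9, 191.7,  70. ]), array([550., 188.,  70.]), array([558. , 182.2,  70. ])]
```

```bash
python3 -m inch '[[[0,0,-18,0,0,0,0],[0,0,-18,0,0,0,0],[34,38,-18,0,0,0,0],[34,38,-18,0,0,0,0],[34,38,-18,0,0,0,0],[34,38,-8,0,0,0,0],[34,38,-2,0,0,0,0],[34,38,2,0,0,0,0],[34,38,6,0,0,0,0],[34,38,7,0,0,0,0],[34,38,7,0,0,0,0]]]'; python3 - <<'E'
from h import *
snap('scene','s3')
E
```

```text
t: 5.55
ee_pos: [464.0, 154.2, 54.6]
orientation: [-0.562, -3.091, 0.001]
ft_force: [-9.8, -4.7, 42.9]
width: 0.5
grasp_force: 21.5
```

White is at its stop. Now red, then rise.

```bash
python3 -m inch '[[[0,0,-25,0,0,0,0],[0,0,-25,0,0,0,0],[33,37,-25,0,0,0,0],[33,37,-25,0,0,0,0],[33,37,-25,0,0,0,0],[33,37,-15,0,0,0,0],[33,37,-9,0,0,0,0],[33,37,-5,0,0,0,0],[33,37,-1,0,0,0,0],[33,37,0,0,0,0,0],[33,37,0,0,0,0,0]]]'; python3 -m inch '[[[33,37,-60,0,0,0,50],[33,37,-100,0,0,0,50],[33,37,-100,0,0,0,50],[33,37,-100,0,0,0,50]]]'; python3 - <<'E'
from h import *
print(tool([516,-179,150]).round(1),status.get_obs()['qpos'])
E
```

```text
t: 6.7
ee_pos: [446.2, 200.3, 54.6]
orientation: [-0.561, -3.091, 0.001]
ft_force: [-8.9, -7.1, 43.8]
width: 0.3
grasp_force: 21.6
t: 7.1
ee_pos: [429.4, 248.3, 154.1]
orientation: [0.559, 3.088, 0.005]
ft_force: [0.7, 1.1, -0.4]
width: 29.0
grasp_force: 0.0
[-231.  -369.8    3.5] [ 5.00310355e-01  3.64933214e-01  1.97741379e+00  3.69470614e-05
  7.94523935e-01 -7.12120463e-01]
```

```bash
python3 -m inch '[[[-231,-370,-40,0,0,0,100],[-231,-370,-40,0,0,0,100],[-231,-370,-40,0,0,0,100],[-231,-370,-40,0,0,0,100],[-231,-370,-40,0,0,0,100],[-231,-370,-40,0,0,0,100],[-231,-370,-40,0,0,0,100],[-231,-370,-40,0,0,0,100],[-231,-370,-40,0,0,0,100],[-231,-370,-40,0,0,0,100],[-231,-370,-40,0,0,0,100],[-231,-370,-40,0,0,0,100],[-231,-370,-40,0,0,0,100],[-231,-370,-40,0,0,0,100],[-231,-370,-40,0,0,0,100]]]'; python3 - <<'E'
from h import *
snap('wrist','w3')
E
python3 -m inch '[[[0,50,0,0,0,0,100],[0,50,0,0,0,0,100],[0,50,0,0,0,0,100],[0,50,0,0,0,0,100]]]'; python3 - <<'E'
from h import *
snap('wrist','w4')
a=cv2.imread('pics/w3.png')[90:290,130:380];b=cv2.imread('pics/w4.png')[90:290,80:330]
cv2.imwrite('pics/m3.png',np.hstack([cv2.resize(x,(400,320),interpolation=2) for x in (a,b)]))
E
```

```text
t: 8.6
ee_pos: [514.5, -179.3, 192.2]
orientation: [-0.559, -3.091, -0.0]
ft_force: [-0.8, 0.6, -0.0]
width: 88.1
grasp_force: 0.0
t: 9.05
ee_pos: [531.9, -133.5, 192.2]
orientation: [-0.56, -3.091, 0.0]
ft_force: [0.7, 1.0, -0.5]
width: 87.8
grasp_force: 0.0
```

View pics/m3.png

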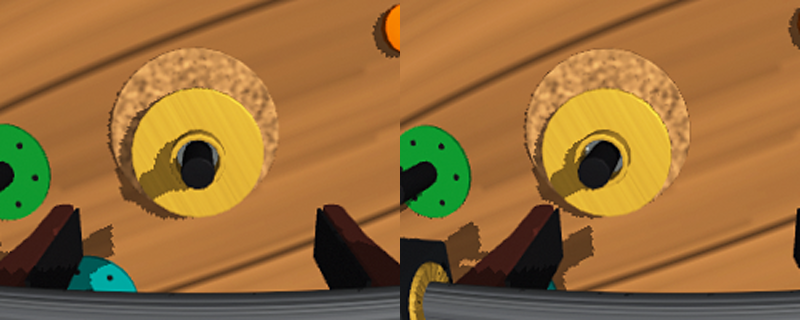

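Knob top is at w3 (254.4,198.1) and w4 (200.6,198.1). Cover disc centre is at w3 (253.8,185.6) and w4 (208.8,185).

```bash
python3 - <<'E'
from h import *
print('knob',tri(('w3',254.4,198.1),('w4',200.6,198.1)),[atz(*q,72).round(1) for q in (('w3',254.4,198.1),('w4',200.6,198.1))])
print('disc',[atz(*q,25).round(1) for q in (('w3',253.8,185.6),('w4',208.8,185))])
p=(atz('w3',254.4,198.1,72)+atz('w4',200.6,198.1,72))/2; print(p,tool(p))
E
```

```text
knob (array([ 519.22243738, -178.00935738,   77.20473148]), [0.141343702453389, 0.14134370245341504]) [array([ 520.4, -178.4,   72. ]), array([ 520.4, -179.5,   72. ])]
disc [array([ 519.4, -178.6,   25. ]), array([ 519.1, -178. ,   25. ])]
[ 520.39786047 -178.9611734    72.        ] [ -5.24714519 -46.25716347 120.1766927 ]
```

```bash
python3 -m inch '[[[-5,-46,0,0,0,0,60],[-5,-46,40,0,0,0,50],[-5,-46,80,0,0,0,50],[-5,-46,110,0,0,0,50],[-5,-46,120,0,0,0,50],[-5,-46,126,0,0,0,50],[-5,-46,126,0,0,0,50],[-5,-46,126,0,0,0,10],[-5,-46,126,0,0,0,10],[-5,-46,126,0,0,0,0],[-5,-46,126,0,0,0,0],[-5,-46,126,0,0,0,0],[-5,-46,126,0,0,0,0],[-5,-46,126,0,0,0,0]]]'
```

```text
t: 10.5
ee_pos: [521.2, -178.5, 67.0]
orientation: [0.56, 3.09, -0.001]
ft_force: [-1.7, -2.7, 6.3]
width: 19.2
grasp_force: 30.0
```

```bash
python3 -m inch '[[[0,0,-5,0,0,0,0],[0,0,-15,0,0,0,0],[0,0,-30,0,0,0,0],[0,0,-50,0,0,0,0],[0,0,-70,0,0,0,0],[0,0,-90,0,0,0,0],[0,0,-105,0,0,0,0],[0,0,-115,0,0,0,0],[0,0,-115,0,0,0,0],[0,0,-115,0,0,0,0],[0,0,-115,0,0,0,0]]]'; python3 - <<'E'
from h import *
snap('wrist','w5'); snap('scene','s5')
print(tool([549.5,189.5,182]).round(1), status.get_obs()['qpos'].round(2))
E
```

```text
t: 11.6
ee_pos: [520.0, -177.9, 180.4]
orientation: [-0.56, -3.09, -0.0]
ft_force: [-0.1, 0.7, -4.0]
width: 19.4
grasp_force: 30.0
[101.5 354.4  -1.5] [-0.35  0.4   1.84 -0.    0.91 -1.56]
```

```bash
python3 -m inch '[[[5,15,0,0,0,0,0],[15,35,0,0,0,0,0],[25,60,0,0,0,0,0],[35,85,0,0,0,0,0],[45,110,0,0,0,0,0],[52,135,0,0,0,0,0],[58,158,0,0,0,0,0],[60,170,0,0,0,0,0],[60,170,0,0,0,0,0],[60,170,0,0,0,0,0]]]'; python3 - <<'E'
from h import *
snap('wrist','w6')
E
python3 -m inch '[[[0,10,0,0,0,0,0],[0,30,0,0,0,0,0],[0,55,0,0,0,0,0],[0,75,0,0,0,0,0],[0,85,0,0,0,0,0],[0,85,0,0,0,0,0],[0,85,0,0,0,0,0]]]'; python3 - <<'E'
from h import *
snap('wrist','w7')
a=cv2.imread('pics/w6.png')[60:360,212:512];b=cv2.imread('pics/w7.png')[60:360,212:512]
cv2.imwrite('pics/m4.png',np.hstack([cv2.resize(x,(400,400),interpolation=2) for x in (a,b)]))
E
```

```text
t: 12.7
ee_pos: [523.9, 2.0, 181.0]
orientation: [-0.559, -3.091, 0.001]
ft_force: [0.6, -0.2, -3.1]
width: 19.2
grasp_force: 30.0
t: 13.45
ee_pos: [553.6, 81.2, 181.0]
orientation: [-0.561, -3.091, 0.001]
ft_force: [-0.2, 0.1, -2.6]
width: 19.2
grasp_force: 30.0
```

View pics/m4.png

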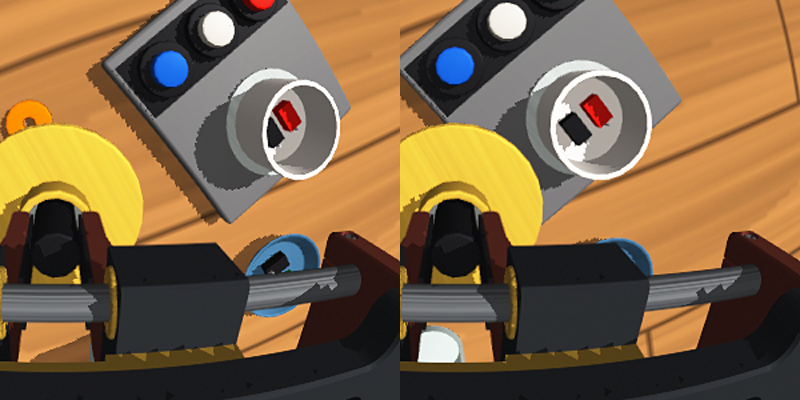

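Mouth rim bounding boxes (crop px, scale 4/3): w6 is 262–340 × 77–181, and w7 (local) is 151–252 × 69–180. Held knob top is at crop (55,252) in both views.

```bash
python3 - <<'E'
from h import *
from scipy.optimize import least_squares
def proj(f,P):
    m=json.load(open(f'pics/{f}.json'));H=np.array(m['hand_eye']);T=R.from_rotvec(m['o']).as_matrix()
    q=((P-m['p'])@T-H[:3,3])@H[:3,:3]; r=np.hypot(q[:,0],q[:,1]); th=np.arctan2(r,q[:,2])/r
    return np.c_[m['cx']+m['fx']*th*q[:,0],m['cy']+m['fy']*th*q[:,1]]
t=np.linspace(0,2*np.pi,181);C=np.c_[38*np.cos(t),38*np.sin(t),0*t]
B={'w6':[262,340,77,181],'w7':[151,252,69,180]}
def bb(f,b): return np.array(b)/(4/3)+[212,212,60,60]
def res(c,fs):
    o=[]
    for f in fs:
        p=proj(f,C+c); o+=list(np.r_[p[:,0].min(),p[:,0].max(),p[:,1].min(),p[:,1].max()]-bb(f,B[f]))
    return np.array(o)
s=least_squares(res,[550,190,70],args=(['w6','w7'],));print('3d',s.x.round(1),s.fun.round(1))
for f in B:
    s=least_squares(lambda c:res([*c,70],[f]),[550,190]);print(f,s.x.round(1),s.fun.round(1))
for f in B:
    u,v=212+55*.75,60+252.5*.75
    c,d=ray(f,u,v);m=json.load(open(f'pics/{f}.json'));T=R.from_rotvec(m['o'])
    c=T.inv().apply(c-m['p']);d=T.inv().apply(d);print('knob tool',(c+d*(-5-c[2])/d[2]).round(1))
print(tool([549.5,189.5,181]))
E
```

```text
3d [553.4 190.2  70.2] [ 0.2  0.4  1.5 -1.  -0.8  0.3 -0.2 -0.3]
w6 [553. 190.] [-0.2  0.1  1.2 -1.3]
w7 [553.7 190.4] [-0.4  0.5  0.1 -0.1]
knob tool [ 2.   1.9 -5. ]
knob tool [ 2.   1.9 -5. ]
[ 4.18609760e+01  1.00220491e+02 -4.66835129e-02]
```

```bash
python3 -m inch '[[[5,10,0,0,0,0,0],[15,30,0,0,0,0,0],[25,55,0,0,0,0,0],[33,80,0,0,0,0,0],[36,95,0,0,0,0,0],[37,100,0,0,0,0,0],[37,100,0,0,0,0,0],[37,100,10,0,0,0,0],[37,100,25,0,0,0,0],[37,100,37,0,0,0,0],[37,100,42,0,0,0,0],[37,100,42,0,0,0,0],[37,100,42,0,0,0,0]]]'; python3 - <<'E'
from h import *
snap('scene','s8');snap('top','t8')
a=cv2.imread('pics/s8.png')[120:210,285:405];b=cv2.imread('pics/t8.png')[150:240,110:230]
cv2.imwrite('pics/m5.png',np.hstack([cv2.resize(x,(400,300),interpolation=2) for x in (a,b)]))
E
```

```text
t: 14.8
ee_pos: [554.5, 188.2, 139.0]
orientation: [-0.561, -3.091, 0.0]
ft_force: [-1.4, 0.6, -2.6]
width: 19.6
grasp_force: 30.0
```

View pics/m5.png

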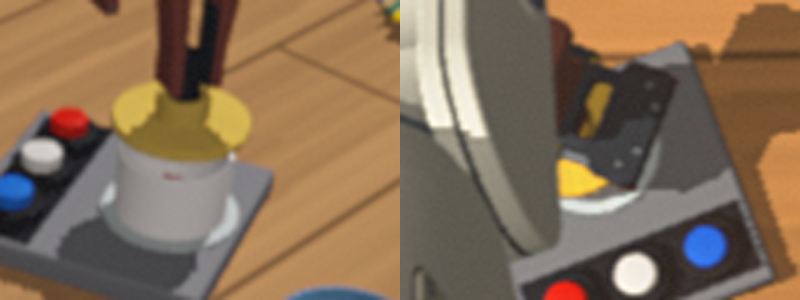

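```bash
python3 - <<'E'
from h import *
m=json.load(open('pics/scene0.json'))
pr=lambda p:cv2.projectPoints(np.array([p],float),np.ravel(m['rvec']),np.ravel(m['tvec']),np.array([[m['fx'],0,m['cx']],[0,m['fy'],m['cy']],[0,0,1]]),None)[0].ravel()
a=pr([552.8,189,70]);b=pr([552.8,189,97]);print(a,b,b-a+[338,166])
print(pr([562.8,189,97])-b,pr([552.8,199,97])-b)
E
```

```text
[338.21202068 163.90543651] [339.48045148 153.43380266] [339.26843081 155.52836615]
[3.57958484 1.82817137] [ 3.00484787 -1.62074969]
```

Cover centre is measured at scene (339.3,156) against (339.3,155.5) expected, so it's aligned. Lowering gently.

```bash
python3 -m inch '[[[0,0,2,0,0,0,0],[0,0,4,0,0,0,0],[0,0,6,0,0,0,0],[0,0,8,0,0,0,0],[0,0,9,0,0,0,0],[0,0,10,0,0,0,0],[0,0,10,0,0,0,0],[0,0,10,0,0,0,0]]]'; python3 -m inch '[[[0,0,2,0,0,0,0],[0,0,4,0,0,0,0],[0,0,4,0,0,0,0],[0,0,4,0,0,0,0]]]';python3 -m inch '[[[0,0,1,0,0,0,0],[0,0,2,0,0,0,0],[0,0,2,0,0,0,0]]]'
```

```text
t: 15.7
ee_pos: [554.4, 188.3, 129.2]
orientation: [0.561, 3.091, 0.0]
ft_force: [0.2, -0.8, -3.2]
width: 19.4
grasp_force: 30.0
t: 16.1
ee_pos: [554.3, 188.3, 125.1]
orientation: [-0.561, -3.091, 0.0]
ft_force: [-0.2, -0.7, -3.6]
width: 19.3
grasp_force: 30.0
t: 16.4
ee_pos: [554.3, 188.3, 123.0]
orientation: [-0.56, -3.091, 0.0]
ft_force: [0.1, -0.2, -2.8]
width: 19.7
grasp_force: 30.0
```

No contact yet; 1 mm steps.

```bash
for i in 1 2 3 4; do python3 -m inch '[[[0,0,1,0,0,0,0],[0,0,1,0,0,0,0],[0,0,1,0,0,0,0]]]' | egrep 'ee_|ft_'; done
```

```text
ee_pos: [554.4, 188.3, 122.2]
ft_force: [0.7, -0.2, -3.5]
ee_pos: [554.5, 188.3, 121.2]
ft_force: [0.3, -0.9, -3.4]
ee_pos: [554.4, 188.2, 121.0]
ft_force: [-3.7, -0.9, 6.0]
ee_pos: [554.4, 188.2, 120.9]
ft_force: [-6.5, -3.3, 15.1]
```

Contact came exactly at seat height (TCP 121). Ease off, let go, and hold.

```bash
python3 -m inch '[[[0,0,-1.5,0,0,0,0],[0,0,-1.5,0,0,0,0],[0,0,-1.5,0,0,0,60],[0,0,-1.5,0,0,0,60],[0,0,-1.5,0,0,0,60],[0,0,-1.5,0,0,0,60],[0,0,-1.5,0,0,0,60],[0,0,-1.5,0,0,0,60]]]'; python3 - <<'E'
from h import *
snap('wrist','w9');snap('scene','s9')
a=cv2.imread('pics/s9.png')[120:210,285:405];b=cv2.imread('pics/w9.png')[130:330,130:380]
cv2.imwrite('pics/m6.png',np.hstack([cv2.resize(x,(400,310),interpolation=2) for x in (a,b)]))
E
```

```text
t: 18.4
ee_pos: [554.4, 188.3, 120.6]
orientation: [0.561, 3.091, 0.0]
ft_force: [-0.1, 0.3, -0.4]
width: 52.8
grasp_force: 0.0
```

View pics/m6.png

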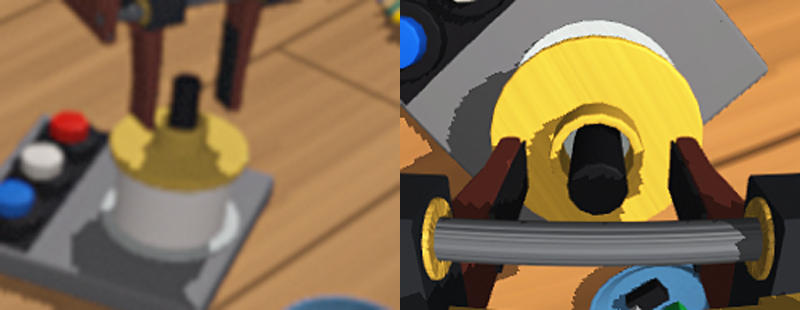

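The lids sit level on the jar, with open fingers either side of the knob and collar. Down to the collar and grip.

```bash
python3 -m inch '[[[0,0,6,0,0,0,60],[0,0,12,0,0,0,60],[0,0,17,0,0,0,60],[0,0,19,0,0,0,60],[0,0,19,0,0,0,60],[0,0,19,0,0,0,60]]]'; python3 -m inch '[[[0,0,0,0,0,0,50],[0,0,0,0,0,0,44],[0,0,0,0,0,0,40],[0,0,0,0,0,0,36],[0,0,0,0,0,0,30],[0,0,0,0,0,0,10],[0,0,0,0,0,0,0],[0,0,0,0,0,0,0],[0,0,0,0,0,0,0]]]'
```

```text
t: 19.1
ee_pos: [554.4, 188.3, 101.6]
orientation: [-0.561, -3.091, 0.0]
ft_force: [0.6, 0.5, -0.7]
width: 52.7
grasp_force: 0.0
t: 20.0
ee_pos: [554.5, 188.3, 101.9]
orientation: [0.561, 3.091, 0.0]
ft_force: [-0.7, -1.1, 3.4]
width: 35.7
grasp_force: 30.0
```

Width 35.7 mm means it has the collar. Lifting slowly straight up.

```bash
python3 -m inch '[[[0,0,-2,0,0,0,0],[0,0,-6,0,0,0,0],[0,0,-10,0,0,0,0],[0,0,-10,0,0,0,0]]]'; python3 -m inch '[[[0,0,-5,0,0,0,0],[0,0,-12,0,0,0,0],[0,0,-20,0,0,0,0],[0,0,-28,0,0,0,0],[0,0,-36,0,0,0,0],[0,0,-44,0,0,0,0],[0,0,-52,0,0,0,0],[0,0,-60,0,0,0,0],[0,0,-67,0,0,0,0],[0,0,-70,0,0,0,0],[0,0,-70,0,0,0,0],[0,0,-70,0,0,0,0],[0,0,-70,0,0,0,0]]]'; python3 - <<'E'
from h import *
snap('scene','s10')
a=cv2.imread('pics/s10.png')[60:260,240:440]
cv2.imwrite('pics/m7.png',cv2.resize(a,(600,600),interpolation=2))
E
```

```text
t: 20.4
ee_pos: [554.7, 188.4, 112.3]
orientation: [0.56, 3.09, 0.001]
ft_force: [0.3, -0.3, -1.1]
width: 35.8
grasp_force: 30.0
t: 21.7
ee_pos: [554.1, 188.2, 181.3]
orientation: [-0.56, -3.09, 0.001]
ft_force: [-0.2, -0.0, -1.2]
width: 35.7
grasp_force: 30.0
```

View pics/m7.png

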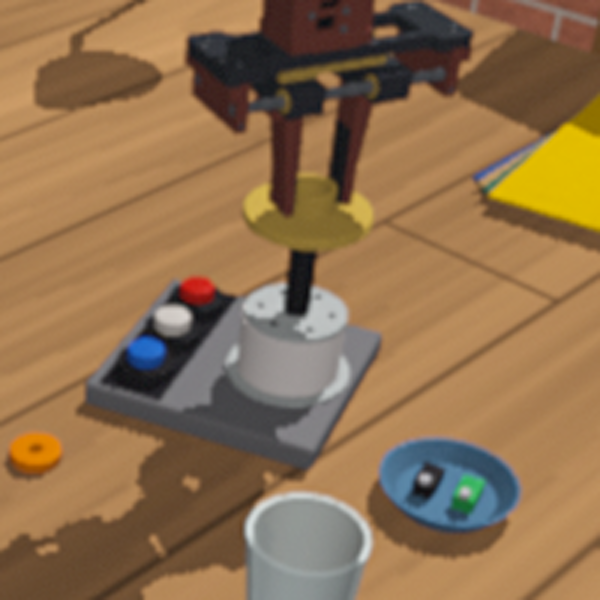

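The seal lid is seated in the jar, the cover is held level and raised about 79 mm, the keys are up and the bystanders in view (adapter, tumbler, dish) are where they were. Handing in.

```bash
python3 -c "
from workcell import ctrl
print(ctrl.close_job())"
```

```text
the job is handed in; nothing more can be done
None
```

The job is handed in at about 22 s, with no verdict returned: keys pressed blue, white, red; seal lid seated in the jar and knob released; dust cover still gripped, level, about 79 mm above its nested place.

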